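Stop the running-down grinder disc with its lock hole in the fork and pin it

ROBOT

A 6-joint arm with a two-finger parallel gripper is mounted at the origin on the work surface. World frame = base frame: x ahead of the robot, y to its left, z up, the work surface at z = 0. Lengths are in m, angles in rad, forces in N, time in s.
With the tool pointing down it reaches from about 0.325 to 0.875 m from the base axis. Payload 4.4 kg.
Tool frame: the origin (TCP) lies on the centre line of the jaws, within the pads' length; the fingertips stand 17 mm ahead of it and the grasp point (between the pads) lies 2 mm behind it; z points along the fingers, x is the direction in which the jaws open and shut, and the axes are right-handed (so a half turn about z gives the same grasp; the last joint's range is limited). The gripper opens to 85 mm and grips with 20 to 120 N. Pads are 22 mm wide; open, the fingers measure 114 mm over their backs; the gripper's body (76 mm by 85 mm) begins 54 mm behind the grasp point. The pads swing forward as they close: fully open they stand 13 mm farther back than shut.
Start: joints at [-0.15, 0.207, 1.542, -0, 1.393, -0.15], TCP at [0.575, -0, 0.248] pointing down, gripper open.
Joint ranges: [-2.73, 2.73], [-0.86, 2.22], [0.23, 2.46], [-1.11, 4.25], [0.08, 2.63], [-2.82, 2.82]. Speed limits (rad/s): [2.79, 2.79, 3.14, 3.14, 3.14, 3.14].

INTERFACE

Orientations are given as a unit quaternion [w, x, y, z].
In Python, from rig import r gives the robot as it stands.
- The arm moves only by the tool send_rows, never from a script. Its argument "increments" is a list that holds one entry, the list of rows, each a list of 4 numbers: the shift along the tool's x, y, z in cm, then the turn about the tool's z in degrees. In form: [[[dx, dy, dz, twist], ...]]. A call has 1 to 5 rows; each row is the pose to reach, as a shift and turn from the pose measured when the call began, along the tool's axes at that moment; what a row does not reach only later rows make up. A row lasts 1/8 s, in which the tool goes at most 62.5 mm and 10.7 degrees, less where a joint would pass 70% of its speed; a pose out of reach is approached as far as the arm can. A call with a gripper value outside its range is refused whole. "fingers" is the opening, from -1 (shut) to 1 (fully open), set as the call begins (left out, the last holds). The fingers move at their own pace and stop on an object; "force" is the grip in N (left out, the last holds). Time passes only in rows, so rows that repeat a pose let the fingers close. It gives the time, the measured TCP pose, the force and the opening at its end, in the units of the state.
- r.read_state(): the state, without advancing time (a new reading comes with each control period).
- r.snapshot(name): name is "scene" or "side" or "wrist"; returns the picture (420x560x3 uint8, blue, green, red); there is no depth.
- r.get_calibration(name): a dict with "mtx" (3x3 intrinsics, pixels), "R" (3x3) and "t" (3): a world point X has camera coordinates R X + t; the wrist camera has in their place "T_tool_cam" (4x4, takes a point from camera to tool coordinates, whose origin is the TCP and whose axes are the tool frame's). Camera axes: x right, y down, z forward; pixel columns grow to the right and rows downward; lengths in m; the calibration is good to about 2 mm. A picture is of the moment at which its call begins: read the wrist's pose just before it. get_calibration takes no time and is no camera call.
- r.sign_off(): hands the job in, once; it reports no verdict.
The state is a dict: "time": time; "joints": joint angles; "qvel": joint speeds; "joint_torque": joint torques, N m; "eef_pos": TCP position; "eef_rot": TCP orientation; "ft_force": force on the tool from outside, world axes, zero at the start; "torque": the same for the moment, N m; "finger_gap": finger opening in m.
Only numpy, scipy, OpenCV 4.12 (cv2) and the standard library are available. Lean on these libraries where they do the work, as an engineer would, in place of code of your own. Each camera call takes 0.05 s, during which the arm holds its last target. There are 200 camera calls.

TASK

The steel disc of the flat grinder is still running down after switch-off. While it turns, slow it by resting the fingertips lightly on it until it stands still with its lock hole under the slot of the lock fork; then fetch the lock pin from the tool block and put it fully home through slot and hole, collar down on the fork, so that the disc is locked for changing. Press gently throughout, never put the pin to a disc that still turns, and leave the other tools where they are.

Things in the scene. Friction and masses are not known exactly. Their poses are not given: they have to be found in the camera images.
- disc: bare steel disc, 230 mm across, 15 mm thick, 4 to 5.5 kg, flat but for the hub nut (48 mm across, 15 mm high), rigid. Origin on the axis at its underside, lock hole on its -x; top face 163 to 173 mm over the bench. Turns anticlockwise seen from above; the motor's last turns bring it to 5 to 9 rad/s in 2 s, then it runs down in 15 to 30 s. Drag 0.005 N m; fingertip friction 0.5 to 1
- lock_hole (a point): centre of the lock hole at the disc's top face: the only through hole in the disc, round, 13 mm across with a flush dark bush, 90 mm from the axis (two small dark balance drillings 50 mm from the axis are blind)
- fork_slot (a point): centre of the lock fork's slot, at the fork's top face, 90 mm from the spindle axis: here the lock hole must stop. The fork is a dark steel post outside the rim; two prongs 10 mm thick reach in 4 mm above the disc (its face is 14 mm below this point). Slot 13 mm wide, open to the axis, from 78 to 100 mm from it. Fork 40 mm wide along the rim, 78 to 150 mm from the axis. x points level to the axis
- pin_grip (a point): the lock pin, steel, upright in one of the tool block's three holes, the only one with a wide thin collar: shank 10 mm across, 26 mm long, foot tapered 3 mm; collar 28 x 5 mm; round ribbed grip 18 mm across, 45 mm high; 110 g. This point: on the axis, 55 mm above the foot, 24 mm above the collar; z up the axis. Block 40 mm high, collar on its top, holes 12 mm wide, 72 mm apart
- pin_foot (a point): the centre of the lock pin's lower end, 55 mm below pin_grip on its axis. Home, the collar lies on the fork and the foot is 26 mm below the fork's top face, 12 mm deep in the disc
- grinder: the flat grinder: green cast base 310 x 250 mm on levelling feet, round motor, fork towards its -x, switch box 89 mm high at its +x; fixed to the bench. Origin on the spindle axis at the base's underside, 3 to 13 mm over the bench
- drift: plain round drift, 16 mm thick, no collar, in another hole of the tool block; stands 59 mm above the block. Leave alone. Origin at its foot
- set_punch: square punch, 18 mm, with a round struck head, in the remaining hole; stands 48 mm above the block. Leave alone. Origin at its foot
- hammer: hammer lying on the bench, 280 mm, wooden handle; leave alone. Origin at mid length on the bench
- tongs: forging tongs lying on the bench, 255 mm; leave alone. Origin at the rivet on the bench
- blank_a: forged knife blank lying flat, 220 mm long, 5 mm thick; leave alone. Origin under its middle
- blank_b: a second such knife blank; leave alone
- wire_brush: wire brush with a wooden back lying bristles down, 220 mm; leave alone. Origin under its middle
- oil_can: upright can, 64 mm across, 120 mm high; leave alone. Origin under its middle
Not all that is in view belongs to the job. Leave any turquoise look-alike of the part that bears pin_grip alone.

How it is judged:
On the way, in this order (a step that is already met when the one before it is completed fails the run):
1. fingertips rest on the disc while it is still turning faster than 1 rad/s (contact force between the fingers and disc above 0.5 N and angular speed of disc above 1 rad/s), for 0.1 s.
2. the disc stands still with its lock hole within 4 mm of the fork's slot (horizontal distance between lock_hole and fork_slot below 0.004 m and angular speed of disc below 0.05 rad/s), for 0.3 s.
At the end, for the whole second after the job is handed in: The lock pin stands upright (within 0.08 rad), released and at rest, its foot within 4 mm of the slot's centre and 24 to 29 mm below the fork's top face (collar down); the disc stands still with its lock hole within 4 mm of the slot's centre (all of step 2 and z of pin_foot in the frame of fork_slot between -0.029 and -0.024 m and horizontal distance between pin_foot and fork_slot below 0.004 m and horizontal distance between pin_grip and fork_slot below 0.006 m and angle between pin_grip's own z axis and vertical below 0.08 rad and linear speed of lock_pin below 0.02 m/s); the robot touches nothing.
It fails at once if the disc is pressed with more than 25 N (contact force between disc and anything else above 25 N).
It fails at once if the grinder (fork, base or disc) is struck or pressed with more than 40 N (contact force between grinder and anything else above 40 N).
It fails at once if the lock pin touches the disc while it turns faster than 0.5 rad/s (contact force between lock_pin and disc above 0.5 N and angular speed of disc above 0.5 rad/s).
It fails at once if another tool is moved more than 30 mm (distance of any of drift, set_punch, hammer, tongs, blank_a, blank_b, wire_brush, oil_can from where it was at the start of the episode above 0.03 m).
It also fails if it takes over 72 s, if anything falls off the work surface, if the arm or the gripper's body presses on something with over 40 N, if the wrist force passes 120 N, or if a joint passes its speed limit or range.

## Working session

There is one attempt and no reset: what is moved stays moved. The work goes in short steps, Python scripts to look and compute and a tool call to move; the robot and the scene stay as the last step left them, time stands still between calls to the robot, and variables do not carry over. Pictures are saved under pics/ and viewed, about 8 in all and at most 12, crops included, and the job is handed in when it is done.

Besides the shell and the picture viewer there is one more tool, called after "Request:" by a JSON object that holds its "method" and its "body", one argument or row to a line. send_rows: Moves the arm, as the interface text tells. Its arguments: {"type":"object","properties":{"increments":{"type":"array","items":{"type":"array","items":{"type":"array","items":{"type":"number"}}}},"fingers":{"type":"number"},"force":{"type":"number"}},"required":["increments"]}

```bash
mkdir -p pics; ls
python3 - <<'E'
from rig import r
import cv2,numpy as np
s=r.read_state();print({k:np.round(v,3).tolist() for k,v in s.items()})
a=r.snapshot("scene");b=r.snapshot("side")
cv2.imwrite("pics/scene0.png",a);cv2.imwrite("pics/side0.png",b)
for n in("scene","side","wrist"):
    print(n,{k:np.round(v,4).tolist() for k,v in r.get_calibration(n).items()})
print(r.read_state()["time"])
E
```

```text
pics
{'time': 0.0, 'joints': [-0.151, 0.207, 1.543, 0.0, 1.393, -0.151], 'qvel': [-0.001, -0.002, 0.0, -0.002, 0.0, 0.001], 'joint_torque': [0.0, -38.303, -29.159, -0.0, 0.011, 0.0], 'eef_pos': [0.574, 0.0, 0.247], 'eef_rot': [-0.0, 1.0, 0.0, -0.001], 'ft_force': [0.128, 0.173, 0.011], 'torque': [-0.027, 0.019, -0.019], 'finger_gap': 0.085}
scene {'mtx': [[414.3972, 0.0, 278.5104], [0.0, 414.3972, 211.3039], [0.0, 0.0, 1.0]], 'R': [[0.2827, 0.9592, 0.0021], [0.7979, -0.2339, -0.5555], [-0.5324, 0.1587, -0.8315]], 't': [-0.1732, -0.3378, 1.7458]}
side {'mtx': [[455.6146, 0.0, 280.5381], [0.0, 455.6146, 212.6327], [0.0, 0.0, 1.0]], 'R': [[0.752, -0.6591, -0.0017], [-0.4383, -0.4981, -0.7482], [0.4923, 0.5634, -0.6635]], 't': [-0.3691, 0.355, 1.0259]}
wrist {'mtx': [[346.861, 0.0, 278.8382], [0.0, 346.861, 209.0625], [0.0, 0.0, 1.0]], 'T_tool_cam': [[1.0, -0.0007, 0.001, -0.0018], [0.0004, 0.9623, 0.2719, -0.069], [-0.0012, -0.2719, 0.9623, -0.1265], [0.0, 0.0, 0.0, 1.0]]}
0.1
```

Run:
```python
import cv2,numpy as np
a=cv2.imread("pics/scene0.png");b=cv2.imread("pics/side0.png")
cv2.imwrite("pics/scene0x.png",cv2.resize(a,(800,600)));cv2.imwrite("pics/side0x.png",cv2.resize(b,(800,600)))
```

```text
(no output)
```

View pics/scene0x.png

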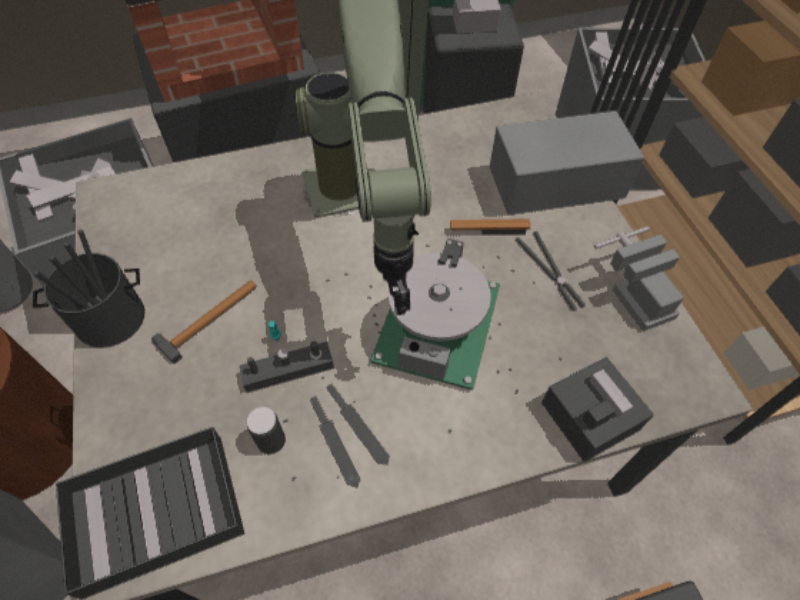

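View pics/side0x.png

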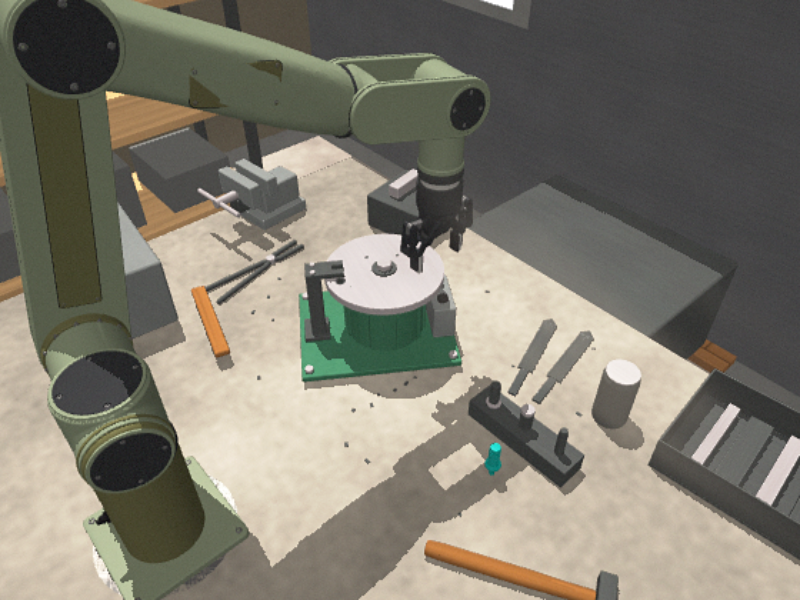

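The disc with its fork (scene 450,252) is partly under the gripper, and the tool block is at about (285,365). The upright tools there are at scene (252,368), (283,355) and (316,348), and in the side view at (494,395), (528,415) and (562,440). The turquoise look-alike is at scene (273,330). Next I'll take a close crop and cast rays.

```bash
cat > h.py <<'E'
from rig import r
import cv2,numpy as np
from scipy.spatial.transform import Rotation as Ro
def toolpose(s):
    q=s["eef_rot"];T=np.eye(4);T[:3,:3]=Ro.from_quat([q[1],q[2],q[3],q[0]]).as_matrix();T[:3,3]=s["eef_pos"];return T
def ray(n,uv,s=None):
    c=r.get_calibration(n);K=np.array(c["mtx"])
    d=np.linalg.inv(K)@[uv[0],uv[1],1]
    if n=="wrist":
        M=toolpose(s)@np.array(c["T_tool_cam"]);return M[:3,3],M[:3,:3]@d
    R=np.array(c["R"]);return -R.T@np.array(c["t"]),R.T@d
def onz(n,uv,z,s=None):
    o,d=ray(n,uv,s);return o+d*(z-o[2])/d[2]
def tri(u1,u2,n1="scene",n2="side"):
    o1,d1=ray(n1,u1);o2,d2=ray(n2,u2)
    k=np.linalg.lstsq(np.c_[d1,-d2],o2-o1,rcond=None)[0]
    p,q=o1+d1*k[0],o2+d2*k[1];return (p+q)/2,np.linalg.norm(p-q)
def proj(n,X,s=None):
    c=r.get_calibration(n);K=np.array(c["mtx"])
    if n=="wrist":
        M=np.linalg.inv(toolpose(s)@np.array(c["T_tool_cam"]));x=M[:3,:3]@X+M[:3,3]
    else: x=np.array(c["R"])@X+np.array(c["t"])
    p=K@x;return p[:2]/p[2]
def T(X,s):  # world point -> tool-frame shift in cm
    M=np.linalg.inv(toolpose(s));return 100*(M[:3,:3]@X+M[:3,3])
E
python3 - <<'E'
from h import *
f=.7
S=lambda x,y:np.array([x*f,y*f])
for n,u,v in [("nut top",(439,289),(385,264)),("forktip",(455,243),(337,266)),("t1",(252,362),(494,384)),("t2",(283,352),(528,407)),("t3",(316,344),(562,432))]:
    print(n,*tri(S(*u),S(*v)))
for n,u in [("scene",(439,297)),("side",(385,272))]: print(n,onz(n,S(*u),.168))
s=r.read_state();w=r.snapshot("wrist");print(s["time"])
b=cv2.imread("pics/side0.png")[255:355,310:430];a=cv2.imread("pics/scene0.png")[215:290,155:245]
cv2.imwrite("pics/c1.png",np.hstack([cv2.resize(b,(400,333),interpolation=3),cv2.resize(a,(400,333),interpolation=3)]))
cv2.imwrite("pics/w1.png",w)
E
```

```text
nut top [0.54822186 0.11299622 0.18075794] 0.003923219349226456
forktip [0.46164763 0.16861412 0.20137625] 0.03678515419326013
t1 [ 0.54373972 -0.26389955  0.12270307] 0.13028220385812947
t2 [ 0.55262509 -0.25389236  0.08767856] 0.001532194044409055
t3 [ 0.56304762 -0.244231    0.0621701 ] 0.14107185284218474
scene [0.55935408 0.11140933 0.168     ]
side [0.54263988 0.10426744 0.168     ]
0.1
```

View pics/c1.png

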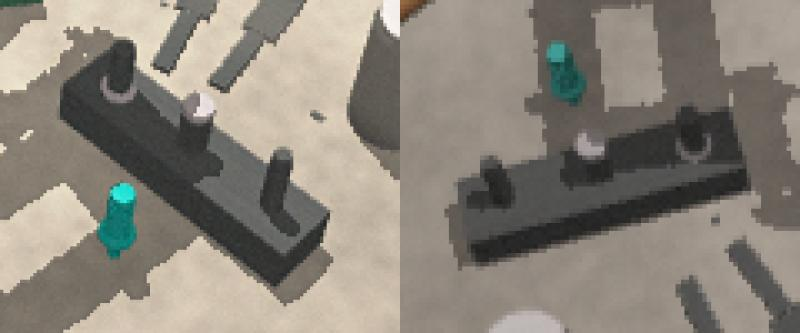

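View pics/w1.png

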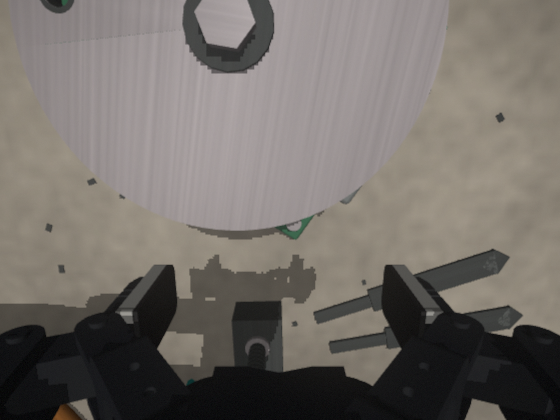

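The collared pin is the top-left tool in the side view, at about side px (346,280) and scene px (221,248). It's the near one in the wrist view, at (258,350), which is the end of the block closest to the disc. The plain and the bright-headed tools are not the pin. In the wrist view the hub nut is at (228,20) and the lock hole at about (58,2). I'll move up over the disc to see the fork.

Request:
{"method": "send_rows", "body": {
  "increments": [
    [[-2,-6,-5,0],[-2,-8,-7,0],[-2,-8,-7,0]]
  ],
  "fingers": -1
}}

```text
time: 0.52
eef_pos: [0.5557, 0.082, 0.3207]
eef_rot: [-0.0, 1.0, 0.002, 0.002]
ft_force: [0.3, -1.1, -0.3]
finger_gap: 0.0323
```

Run:
```python
from h import *
s=r.read_state();w=r.snapshot("wrist");s2=r.read_state();print(s["time"],s["eef_pos"],s2["eef_pos"],s["ft_force"])
cv2.imwrite("pics/w2.png",w)
```

```text
0.525 [0.55567282 0.08199421 0.32067014] [0.55492263 0.08071256 0.3184396 ] [ 0.34885582 -1.09417907 -0.33536691]
```

View pics/w2.png

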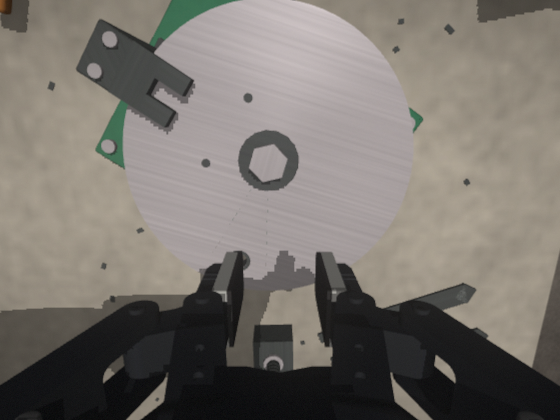

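The wrist view shows the disc and fork well: hub nut at (268,162), fork slot near (168,95), lock hole at (240,258), balance holes at (248,98) and (206,162). I'll fit the rim to get the axis and height.

```bash
cat >> h.py <<'E'
def rim(w,s,c0,R0=145):
    g=cv2.GaussianBlur(w,(3,3),0).astype(int)
    m=((g.min(2)>100)&(g.max(2)-g.min(2)<22)&(g[:,:,0]>=g[:,:,2]-6)).astype(np.uint8)
    m=cv2.morphologyEx(m,cv2.MORPH_CLOSE,np.ones((5,5)))
    cs=max(cv2.findContours(m,0,cv2.CHAIN_APPROX_NONE)[0],key=cv2.contourArea)[:,0].astype(float)
    d=np.hypot(*(cs-c0).T);return cs[(d>R0*.9)&(d<R0*1.1)&(cs[:,1]<250)&(cs[:,1]>2)]
def circ(P):
    k=np.ones(len(P),bool)
    for _ in range(8):
        A=np.c_[2*P[k],np.ones(k.sum())];x=np.linalg.lstsq(A,(P[k]**2).sum(1),rcond=None)[0]
        R=np.sqrt(x[2]+x[0]**2+x[1]**2);e=np.hypot(*(P-x[:2]).T)-R;k=abs(e)<max(.0015,1.5*np.std(e[k]))
    return x[:2],R,k.sum(),np.std(e[k])
E
python3 - <<'E'
from h import *
s=r.read_state();s["eef_pos"]=np.array([0.55567,.08199,.32067]);s["eef_rot"]=s["eef_rot"]
print(s["eef_rot"])
w=cv2.imread("pics/w2.png");cs=rim(w,s,(268,150));print(len(cs))
for z in(.163,.168,.173):
    P=np.array([onz("wrist",u,z,s)[:2] for u in cs]);print(z,circ(P))
for z in(.178,.183,.188):
    t=[onz("wrist",u,z,s)[:2] for u in((182,106.5),(90,45))];print(z,t)
print(onz("wrist",(268,163),.183,s),onz("wrist",(240,258),.168,s))
print("pin",onz("wrist",(273,363),.04,s),tri((220.7,242),(346.5,268)))
E
```

```text
[1.61280782e-04 9.99999408e-01 1.01147818e-03 3.66699482e-04]
0Traceback (most recent call last):
  File "<stdin>", line 6, in <module>
  File "h.py", line 35, in circ
    A=np.c_[2*P[k],np.ones(k.sum())];x=np.linalg.lstsq(A,(P[k]**2).sum(1),rcond=None)[0]
                                                         ~~~~~~~~~~~~~^^^
    return umr_sum(a, axis, dtype, out, keepdims, initial, where)
numpy.exceptions.AxisError: axis 1 is out of bounds for array of dimension 1
```

Run:
```python
from h import *
s=r.read_state();w=r.snapshot("wrist");s2=r.read_state();print(s["time"],s["eef_pos"],s2["eef_pos"],s["eef_rot"])
cv2.imwrite("pics/w3.png",w);import pickle;pickle.dump({k:np.array(v) for k,v in s.items()},open("w3.pkl","wb"))
for p in[(320,100),(380,200),(150,200),(480,200),(60,200),(460,40),(100,230)]:print(p,w[p[1],p[0]])
```

```text
0.575 [0.55492263 0.08071256 0.3184396 ] [0.55429708 0.07990373 0.31682775] [1.61280782e-04 9.99999408e-01 1.01147818e-03 3.66699482e-04]
(320, 100) [170 171 179]
(380, 200) [155 155 163]
(150, 200) [161 162 170]
(480, 200) [138 152 161]
(60, 200) [134 149 156]
(460, 40) [120 133 141]
(100, 230) [143 157 166]
```

```bash
cat >> h.py <<'E'
def rim(w,s,c0,R0=145):
    g=cv2.GaussianBlur(w,(3,3),0).astype(int)
    m=((g.min(2)>90)&(abs(g[:,:,1]-g[:,:,0])<7)).astype(np.uint8)
    m=cv2.morphologyEx(m,cv2.MORPH_OPEN,np.ones((5,5)))
    cs=max(cv2.findContours(m,0,cv2.CHAIN_APPROX_NONE)[0],key=cv2.contourArea)[:,0].astype(float)
    d=np.hypot(*(cs-c0).T);return cs[(d>R0*.9)&(d<R0*1.1)&(cs[:,1]<240)&(cs[:,1]>2)]
E
python3 - <<'E'
from h import *
import pickle
s=pickle.load(open("w3.pkl","rb"))
w=cv2.imread("pics/w3.png");cs=rim(w,s,(269,152));print(len(cs))
for z in(.163,.168,.173):
    P=np.array([onz("wrist",u,z,s)[:2] for u in cs]);print(z,circ(P))
g=w.max(2)
m=(g<95).astype(np.uint8)
for c in cv2.findContours(m,cv2.RETR_LIST,cv2.CHAIN_APPROX_NONE)[0]:
    a=cv2.contourArea(c)
    if 20<a<6000:
        q=cv2.moments(c);print(a,np.round([q["m10"]/a,q["m01"]/a],1))
        if 3000<a: print("fork",cv2.approxPolyDP(c,3,True)[:,0].tolist())
E
```

```text
502
0.163 (array([0.54629673, 0.11243234]), np.float64(0.1177955777143895), np.int64(464), np.float64(0.00033989114821224027))
0.168 (array([0.54641416, 0.1130944 ]), np.float64(0.11570649371321452), np.int64(464), np.float64(0.0003338632380508551))
0.173 (array([0.54653158, 0.11375647]), np.float64(0.11361740971204125), np.int64(464), np.float64(0.0003278353278894687))
42.0 [117. 376.]
299.5 [431.9 366.5]
156.0 [274.9 361.1]
57.0 [265.  302.8]
55.5 [322.2 293.1]
90.5 [234.5 292.8]
41.0 [263.6 259.5]
304.5 [264.1 264. ]
32.5 [209.3 175. ]
1176.5 [269.2 161.1]
22.5 [114.9 147.9]
2759.0 [269.5 158.8]
40.0 [235.6 101.5]
26.5 [51.7 84.6]
216.0 [94. 68.]
228.5 [109.1  36.1]
47.0 [451.9  26.8]
5975.5 [131.6  68.8]
fork [[99, 17], [76, 67], [168, 125], [177, 111], [153, 94], [160, 79], [186, 94], [194, 78], [153, 50], [162, 36], [153, 44]]
897.0 [511.1   6.8]
688.0 [15.4 14.2]
```

Axis at (0.5465, 0.1134), disc top at about 0.170 m, fork direction at about 146.5°. I'll turn the wrist 33.5° and hover about 10 mm above the disc, 60 mm from the axis, with the slot in view.

Request:
{"method": "send_rows", "body": {
  "increments": [
    [[-4.1,1.6,3,10],[-4.1,1.6,6,20],[-4.1,1.6,9,30],[-4.1,1.6,11.8,33.5],[-4.1,1.6,11.8,33.5]]
  ]
}}

```text
time: 1.25
eef_pos: [0.5097, 0.0628, 0.1945]
eef_rot: [0.002, 0.958, -0.288, -0.006]
ft_force: [0.3, 0.1, 0.3]
finger_gap: 0.0
```

```bash
cat >> h.py <<'E'
def look(n,name,pk=True):
    import pickle
    s=r.read_state();w=r.snapshot(n);s={k:np.array(v) for k,v in s.items()}
    cv2.imwrite(f"pics/{name}.png",w);pickle.dump(s,open(f"{name}.pkl","wb"));return s,w
def load(name):
    import pickle
    return pickle.load(open(f"{name}.pkl","rb")),cv2.imread(f"pics/{name}.png")
E
python3 - <<'E'
from h import *
for k in range(2):
    s,w=look("wrist",f"w4{k}");print(s["time"],s["eef_pos"],s["eef_rot"],s["ft_force"],s["finger_gap"])
E
```

```text
1.25 [0.50972312 0.06276779 0.1944603 ] [ 0.00196455  0.95751209 -0.28832729 -0.00584059] [0.26303667 0.07947516 0.34387596] 4.491890001863528e-05
1.3 [0.5114345  0.06290149 0.1966509 ] [ 0.00137742  0.95761097 -0.28803818 -0.0036513 ] [-0.51651518  0.47801047  0.22407491] 0.0004217792163225495
```

View pics/w41.png

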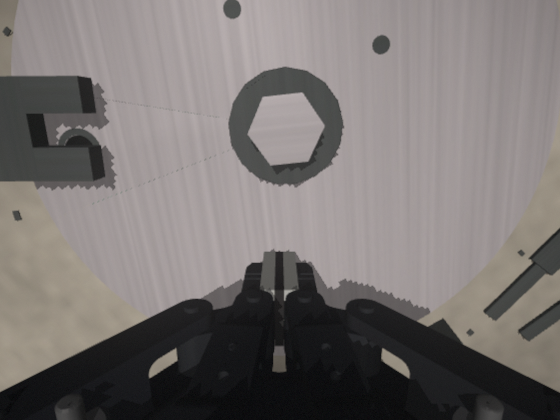

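The view is good. The slot is at about (60,128) with the hole just passing it at (80,145), the nut is at (286,125) and the fingertips are at (281,258). Now a slow descent.

Request:
{"method": "send_rows", "body": {
  "increments": [
    [[0,0,0.2,0],[0,0,0.4,0],[0,0,0.5,0],[0,0,0.55,0],[0,0,0.6,0]]
  ],
  "force": 30
}}

```text
time: 1.98
eef_pos: [0.5127, 0.0631, 0.1924]
eef_rot: [0.001, 0.958, -0.288, -0.002]
ft_force: [0.4, 0.1, -0.7]
finger_gap: -0.0001
```

Request:
{"method": "send_rows", "body": {
  "increments": [
    [[0,0,0.05,0],[0,0,0.1,0],[0,0,0.13,0],[0,0,0.16,0],[0,0,0.16,0]]
  ]
}}

```text
time: 2.6
eef_pos: [0.5127, 0.0631, 0.1908]
eef_rot: [0.001, 0.958, -0.288, -0.002]
ft_force: [0.2, 0.5, -0.6]
finger_gap: -0.0002
```

Request:
{"method": "send_rows", "body": {
  "increments": [
    [[0,0,0.04,0],[0,0,0.08,0],[0,0,0.12,0],[0,0,0.16,0],[0,0,0.2,0]]
  ]
}}

```text
time: 3.22
eef_pos: [0.5127, 0.0631, 0.1887]
eef_rot: [0.001, 0.958, -0.288, -0.002]
ft_force: [0.0, -0.8, -0.6]
finger_gap: 0.0002
```

Run:
```python
from h import *
for k in range(2):
    s,w=look("wrist",f"w5{k}");print(s["time"],s["eef_pos"],s["ft_force"])
```

```text
3.225 [0.51271039 0.06309024 0.18873474] [ 0.03740312 -0.75213301 -0.59544888]
3.275 [0.51268783 0.06309894 0.18870014] [0.86555179 0.54237919 0.15304614]
```

```bash
cat >> h.py <<'E'
C=np.array([.5465,.1134]);ZD=.170
def blobs(w,s,rmin=.03):
    g=cv2.GaussianBlur(w.max(2),(3,3),0);m=(g<100).astype(np.uint8);out=[]
    for c in cv2.findContours(m,cv2.RETR_LIST,cv2.CHAIN_APPROX_NONE)[0]:
        a=cv2.contourArea(c)
        if 60<a<1500:
            (u,v),R=cv2.minEnclosingCircle(c)
            q=onz("wrist",(u,v),ZD,s)[:2]-C;rr=np.hypot(*q)
            if rr<.105 and a>.6*np.pi*R*R: out.append((round(a),round(u,1),round(v,1),round(rr*1e3,1),round(np.degrees(np.arctan2(q[1],q[0]))%360,1)))
    return out
E
python3 - <<'E'
from h import *
for n in("w50","w51"):
    s,w=load(n);print(n,*blobs(w,s),sep="\n")
s,w=load("w51")
g=cv2.GaussianBlur(w,(3,3),0).astype(int)
m=((g.min(2)>90)&(abs(g[:,:,1]-g[:,:,0])<7)).astype(np.uint8);m=cv2.morphologyEx(m,cv2.MORPH_OPEN,np.ones((5,5)))
cs=max(cv2.findContours(m,0,cv2.CHAIN_APPROX_NONE)[0],key=cv2.contourArea)[:,0].astype(float)
cs=cs[(cs[:,0]>3)&(cs[:,0]<556)&(cs[:,1]>3)&(cs[:,1]<260)]
for z in(.168,.17,.172):
    P=np.array([onz("wrist",u,z,s)[:2] for u in cs]);P=P[abs(np.hypot(*(P-C).T)-.115)<.006];print(z,len(P),circ(P))
d=(g.max(2)<95).astype(np.uint8)
for c in cv2.findContours(d,cv2.RETR_LIST,cv2.CHAIN_APPROX_NONE)[0]:
    q=cv2.boundingRect(c)
    if q[0]<100 and q[1]<200 and cv2.contourArea(c)>800: print(cv2.approxPolyDP(c,2.5,True)[:,0].tolist())
E
```

```text
w50
(1122, 426.8, 270.1, np.float64(90.8), np.float64(283.0))
(127, 235.5, 236.5, np.float64(50.9), np.float64(211.9))
(190, 159.4, 110.6, np.float64(50.6), np.float64(137.8))
w51
(1324, 476.0, 211.5, np.float64(90.7), np.float64(304.1))
(170, 164.9, 156.2, np.float64(50.6), np.float64(158.7))
0.168 185 (array([0.54596861, 0.11270707]), np.float64(0.1169689641834204), np.int64(158), np.float64(0.0001861956525404748))
0.17 180 (array([0.54601588, 0.11281665]), np.float64(0.11537783843650368), np.int64(158), np.float64(0.00018366283797047742))
0.172 171 (array([0.54606315, 0.11292623]), np.float64(0.11378671268958573), np.int64(158), np.float64(0.00018113002340047665))
[[0, 77], [0, 186], [17, 186], [22, 192], [27, 189], [49, 193], [53, 188], [81, 188], [93, 183], [88, 150], [40, 147], [40, 132], [48, 125], [59, 130], [64, 126], [83, 126], [89, 102], [86, 88], [83, 92], [77, 79], [69, 77]]
```

Disc at 7.4 rad/s, and the blob tracker works (hole at r = 90.7 mm). Touching down now.

Request:
{"method": "send_rows", "body": {
  "increments": [
    [[0,0,0.03,0],[0,0,0.06,0],[0,0,0.09,0],[0,0,0.12,0]]
  ]
}}

```text
time: 3.82
eef_pos: [0.5127, 0.0631, 0.1875]
eef_rot: [0.001, 0.958, -0.288, -0.002]
ft_force: [-0.3, 0.6, -0.8]
finger_gap: 0.0002
```

Request:
{"method": "send_rows", "body": {
  "increments": [
    [[0,0,0.03,0],[0,0,0.05,0],[0,0,0.07,0]]
  ]
}}

```text
time: 4.2
eef_pos: [0.5132, 0.063, 0.1872]
eef_rot: [0.001, 0.958, -0.288, -0.001]
ft_force: [0.8, -0.2, 1.9]
finger_gap: 0.0
```

```bash
sed -i 's/^C=.*/C=np.array([.5461,.1129]);ZD=.1703/' h.py
cat >> h.py <<'E'
def hole(w,s):
    v=[]
    for a,u,vv,rr,th in blobs(w,s):
        if abs(rr-90)<4 and a>500: v.append((th,'H',a))
        if abs(rr-50)<4 and a<350: v.append(((th+71.2)%360,'D1?',a,(th+145.4)%360))
    return v
def watch(tag,k=2):
    for i in range(k):
        s,w=look("wrist",f"{tag}{i}");print(round(float(s["time"]),3),np.round(s["eef_pos"],4),np.round(s["ft_force"],1),[tuple(round(x,1) if not isinstance(x,str) else x for x in t) for t in hole(w,s)])
E
python3 -c "
from h import *
watch('a',3)"
```

```text
4.2 [0.5132 0.063  0.1872] [ 0.8 -0.2  1.9] [(np.float64(241.6), 'D1?', 162, np.float64(315.8))]
4.25 [0.5132 0.063  0.1872] [ 1.2 -0.6  1.8] [(np.float64(334.6), 'D1?', 134, np.float64(48.8)), (np.float64(259.7), 'D1?', 148, np.float64(333.9))]
4.3 [0.5131 0.063  0.1872] [ 0.3 -1.2  1.6] [(np.float64(277.4), 'D1?', 136, np.float64(351.6)), (np.float64(352.4), 'D1?', 144, np.float64(66.6))]
```

Contact at about 1.8 N, speed 6.2 rad/s. I'll hold and measure the deceleration.

Request:
{"method": "send_rows", "body": {
  "increments": [
    [[0,0,0,0],[0,0,0,0]]
  ]
}}

```text
time: 4.6
eef_pos: [0.5131, 0.063, 0.1872]
eef_rot: [0.001, 0.958, -0.288, -0.001]
ft_force: [1.0, -0.5, 1.1]
finger_gap: 0.0001
```

```bash
python3 -c "
from h import *
watch('b',3)"
```

```text
4.6 [0.5131 0.063  0.1872] [ 1.  -0.5  1.1] [(np.float64(17.5), 'D1?', 171, np.float64(91.7)), (np.float64(91.8), 'D1?', 259, np.float64(166.0))]
4.65 [0.5132 0.063  0.1872] [0.3 0.  1.1] [(np.float64(33.2), 'D1?', 192, np.float64(107.4))]
4.7 [0.5132 0.063  0.1872] [ 0.3 -0.1  1.2] [(np.float64(48.5), 'D1?', 208, np.float64(122.7))]
```

Request:
{"method": "send_rows", "body": {
  "increments": [
    [[0,0,0.02,0],[0,0,0.02,0],[0,0,0.02,0],[0,0,0.02,0],[0,0,0.02,0]]
  ]
}}

```text
time: 5.38
eef_pos: [0.5133, 0.063, 0.1872]
eef_rot: [0.001, 0.958, -0.288, -0.001]
ft_force: [1.3, -1.4, 3.1]
finger_gap: -0.0002
```

```bash
python3 -c "
from h import *
watch('c',3)"
```

```text
5.375 [0.5133 0.063  0.1872] [ 1.3 -1.4  3.1] [(np.float64(288.2), 'H', 1168), (np.float64(287.8), 'D1?', 132, np.float64(2.0)), (np.float64(213.2), 'D1?', 188, np.float64(287.4))]
5.425 [0.5133 0.0629 0.1872] [ 0.8 -1.2  2.5] [(np.float64(297.1), 'H', 1256), (np.float64(221.8), 'D1?', 176, np.float64(296.0))]
5.475 [0.5134 0.0629 0.1872] [ 1.1 -1.6  2.4] [(np.float64(305.4), 'H', 1358), (np.float64(230.2), 'D1?', 173, np.float64(304.4))]
```

Request:
{"method": "send_rows", "body": {
  "increments": [
    [[0,0,-0.05,0],[0,0,-0.05,0],[0,0,-0.05,0]]
  ]
}}

```text
time: 5.9
eef_pos: [0.5129, 0.0631, 0.1873]
eef_rot: [0.001, 0.958, -0.288, -0.002]
ft_force: [0.2, 1.1, -0.3]
finger_gap: -0.0001
```

```bash
python3 -c "
from h import *
watch('d',2)"
```

```text
5.9 [0.5129 0.0631 0.1873] [ 0.2  1.1 -0.3] [(np.float64(286.6), 'D1?', 138, np.float64(0.8)), (np.float64(1.6), 'D1?', 150, np.float64(75.8))]
5.95 [0.5128 0.0631 0.1873] [-0.7 -0.1  0.3] [(np.float64(292.4), 'D1?', 136, np.float64(6.6)), (np.float64(7.3), 'D1?', 160, np.float64(81.5))]
```

Request:
{"method": "send_rows", "body": {
  "increments": [
    [[0,0,-0.01,0],[0,0,-0.01,0],[0,0,-0.01,0],[0,0,-0.01,0],[0,0,-0.01,0]]
  ]
}}

```text
time: 6.62
eef_pos: [0.5127, 0.0631, 0.1873]
eef_rot: [0.001, 0.958, -0.288, -0.002]
ft_force: [-0.1, -0.2, 0.5]
finger_gap: 0.0002
```

```bash
python3 -c "
from h import *
watch('e',2)"
```

```text
6.625 [0.5127 0.0631 0.1873] [-0.1 -0.2  0.5] [(np.float64(359.6), 'D1?', 153, np.float64(73.8)), (np.float64(74.4), 'D1?', 238, np.float64(148.6))]
6.675 [0.5127 0.0631 0.1873] [ 0.2  0.6 -0.5] [(np.float64(4.1), 'D1?', 156, np.float64(78.3)), (np.float64(79.0), 'D1?', 246, np.float64(153.2))]
```

Request:
{"method": "send_rows", "body": {
  "increments": [
    [[0,0,0.01,0],[0,0,0.01,0]]
  ]
}}

```text
time: 6.98
eef_pos: [0.5128, 0.0631, 0.1872]
eef_rot: [0.001, 0.958, -0.288, -0.002]
ft_force: [1.0, 0.0, 0.4]
finger_gap: 0.0
```

```bash
python3 -c "
from h import *
watch('f',2)"
```

```text
6.975 [0.5128 0.0631 0.1872] [1.  0.  0.4] [(np.float64(28.9), 'D1?', 186, np.float64(103.1)), (np.float64(103.3), 'D1?', 192, np.float64(177.5))]
7.025 [0.5128 0.0631 0.1872] [-0.4 -0.2  0.9] [(np.float64(32.7), 'D1?', 190, np.float64(106.9))]
```

Request:
{"method": "send_rows", "body": {
  "increments": [
    [[0,0,0.01,0],[0,0,0.01,0]]
  ]
}}

```text
time: 7.32
eef_pos: [0.5129, 0.063, 0.1872]
eef_rot: [0.001, 0.958, -0.288, -0.002]
ft_force: [-0.3, -0.9, 0.5]
finger_gap: 0.0002
```

```bash
python3 -c "
from h import *
watch('g',2)"
```

```text
7.325 [0.5129 0.063  0.1872] [-0.3 -0.9  0.5] [(np.float64(52.7), 'D1?', 216, np.float64(126.9))]
7.375 [0.5129 0.063  0.1872] [0.  0.3 0.8] [(np.float64(55.5), 'D1?', 218, np.float64(129.7))]
```

Request:
{"method": "send_rows", "body": {
  "increments": [
    [[0,0,0.015,0],[0,0,0.02,0]]
  ]
}}

```text
time: 7.68
eef_pos: [0.5132, 0.063, 0.1872]
eef_rot: [0.001, 0.958, -0.288, -0.001]
ft_force: [0.5, 0.5, 1.5]
finger_gap: 0.0001
```

```bash
python3 -c "
from h import *
watch('i',2)"
```

```text
7.675 [0.5132 0.063  0.1872] [0.5 0.5 1.5] [(np.float64(68.3), 'D1?', 228, np.float64(142.5))]
7.725 [0.5132 0.063  0.1872] [0.4 0.3 1.2] [(np.float64(70.0), 'D1?', 236, np.float64(144.2))]
```

Request:
{"method": "send_rows", "body": {
  "increments": [
    [[0,0,0.06,0],[0,0,0.06,0],[0,0,0.06,0]]
  ]
}}

```text
time: 8.15
eef_pos: [0.5134, 0.0629, 0.1872]
eef_rot: [0.001, 0.958, -0.288, -0.001]
ft_force: [-0.1, -0.6, 5.0]
finger_gap: 0.0001
```

```bash
python3 -c "
from h import *
watch('j',2)
s,w=load('j1')
cv2.imwrite('pics/jc.png',cv2.resize(w[60:220,0:200],(800,640),interpolation=2)[:600])"
```

```text
8.15 [0.5134 0.0629 0.1872] [-0.1 -0.6  5. ] [(np.float64(71.8), 'D1?', 240, np.float64(146.0))]
8.2 [0.5134 0.0629 0.1872] [-0.7 -0.1  5.6] [(np.float64(71.8), 'D1?', 240, np.float64(146.0))]
```

View pics/jc.png

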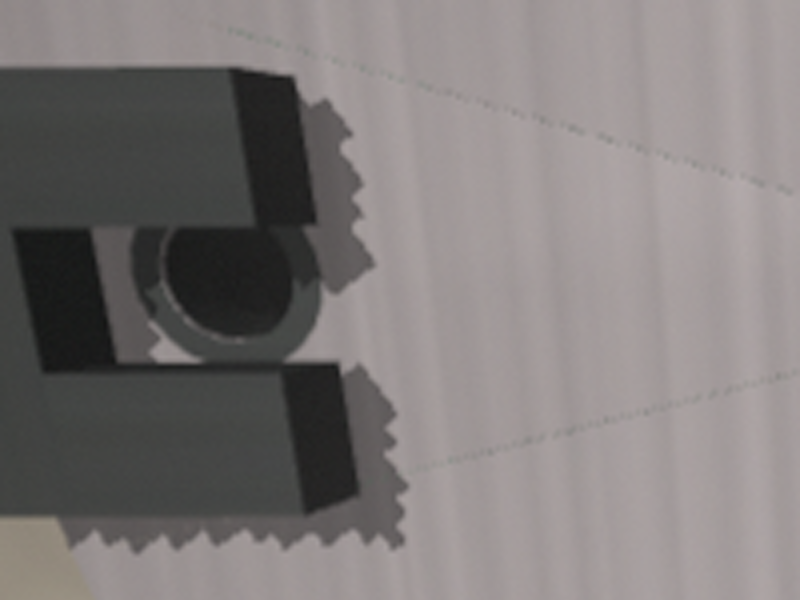

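The disc stands still, with the hole (crop 228,273 → px 57,128) inside the slot. The fork's top-face slot edges are at crop rows 228 and 372. Next I'll get the offset metrically.

Run:
```python
from h import *
s,w=load("j1")
p=lambda x,y:(x/4,60+y/4)
zf=ZD+.014
# circle of bore: fit to dark bore
g=w[60:220,0:200].max(2); 
up=onz("wrist",p(130,228),zf,s)[:2];lo=onz("wrist",p(160,372),zf,s)[:2]
ps=[onz("wrist",p(*q),zf,s)[:2] for q in((20,228),(255,226),(45,372),(285,375),(0,68),(232,68),(0,516),(305,516),(235,68))]
ang=lambda v:np.degrees(np.arctan2(v[1],v[0]))
print("edge dirs",ang(ps[0]-ps[1]),ang(ps[2]-ps[3]),ang(ps[4]-ps[5]),ang(ps[6]-ps[7]))
print("slot width",np.linalg.norm(up-lo))
for q in [ (up+lo)/2,(ps[0]+ps[2])/2,(ps[1]+ps[3])/2,(ps[5]+ps[7])/2,(ps[4]+ps[6])/2]:
    v=q-C;print("mid",v,np.hypot(*v)*1e3,ang(v))
for q in[(228,273),(226,270)]:
    h=onz("wrist",p(*q),ZD,s)[:2];print("hole",h,np.hypot(*(h-C))*1e3,ang(h-C))
```

```text
edge dirs 146.9813566046639 145.7994544877721 146.50886151172256 146.5150526916376
slot width 0.012897050961641544
mid [-0.07494028  0.0494201 ] 89.7685429503 146.59675726219794
mid [-0.08351699  0.05509431] 100.05233765350089 146.5880438898485
mid [-0.06544886  0.04307941] 78.35425630997133 146.64649451027557
mid [-0.06546564  0.04307992] 78.3685444729897 146.65292885232762
mid [-0.08605151  0.05669894] 103.05159863271832 146.61929510504302
hole [0.47155245 0.16424701] 90.5198982694909 145.44162941116784
hole [0.4715899  0.16457524] 90.67571530209023 145.25740121163295
```

Slot line at 146.6°, hole at 145.4–146°: about 1–1.9 mm short. I'll drag the disc on by about 1°.

Request:
{"method": "send_rows", "body": {
  "increments": [
    [[0.05,0,0.05,0],[0.1,0,0.05,0],[0.12,0,0.05,0],[0.12,0,0.05,0],[0.12,0,0.05,0]]
  ]
}}

```text
time: 8.88
eef_pos: [0.5145, 0.0623, 0.1872]
eef_rot: [0.001, 0.958, -0.288, -0.001]
ft_force: [-0.4, -0.8, 5.1]
finger_gap: -0.0001
```

```bash
cat > bore.py <<'E'
from h import *
def bore(n):
    s,w=load(n);g=cv2.GaussianBlur(cv2.resize(w[60:220,0:200],None,fx=4,fy=4,interpolation=2).max(2),(3,3),0)
    roi=g[236:355,120:330];m=(roi<45).astype(np.uint8)
    c=max(cv2.findContours(m,0,cv2.CHAIN_APPROX_NONE)[0],key=cv2.contourArea)
    (x,y),R=cv2.minEnclosingCircle(c);x+=120;y+=236
    h=onz("wrist",(x/4,60+y/4),ZD,s)[:2]-C
    print(n,"bore",x,y,R,np.hypot(*h)*1e3,np.degrees(np.arctan2(h[1],h[0])))
E
python3 -c "
from bore import *
watch('k',2)
bore('j1');bore('k1')"
```

```text
8.875 [0.5145 0.0623 0.1872] [-0.4 -0.8  5.1] [(np.float64(72.8), 'D1?', 242, np.float64(147.0))]
8.925 [0.5145 0.0623 0.1872] [-0.  -0.5  6.1] [(np.float64(72.8), 'D1?', 242, np.float64(147.0))]
j1 bore 227.0 276.5 67.95780944824219 90.67517768671414 145.6606598407317
k1 bore 222.22911071777344 289.54401779174805 68.87700653076172 90.09617565124233 146.43556995374303
```

Aligned to within about 0.3°. Now I'll lift straight up and check that it stays.

Request:
{"method": "send_rows", "body": {
  "increments": [
    [[0,0,-0.1,0],[0,0,-0.4,0],[0,0,-1,0],[0,0,-2,0],[0,0,-2,0]]
  ]
}}

```text
time: 9.6
eef_pos: [0.5155, 0.0623, 0.2087]
eef_rot: [0.0, 0.958, -0.288, 0.001]
ft_force: [-0.3, -0.4, 0.2]
finger_gap: -0.0001
```

```bash
python3 -c "
from h import *
watch('l',2)"
```

```text
9.6 [0.5155 0.0623 0.2087] [-0.3 -0.4  0.2] [(np.float64(72.9), 'D1?', 160, np.float64(147.1)), (np.float64(147.1), 'D1?', 166, np.float64(221.3))]
9.65 [0.5151 0.0623 0.2081] [ 0.8 -0.6 -0.4] [(np.float64(72.6), 'D1?', 169, np.float64(146.8)), (np.float64(146.9), 'D1?', 170, np.float64(221.1))]
```

Disc holds at 146.8–147°. Now I'll locate the pin.

Run:
```python
from h import *
s,w=load("w3") if 0 else (__import__("pickle").load(open("w3.pkl","rb")),0)
print("collar w3",onz("wrist",(274.9,361),.044,s))
print("grip top tri",tri((220.7,241),(347,268)))
# block ends via scene: tools tops
print("drift?",onz("scene",(155+92*.225,215+165*.225),.09))
print("punch",onz("scene",(155+190*.225,215+145*.225),.088))
print("T from now to",T(np.array([.56,-.13,.2]),r.read_state()),r.read_state()["eef_pos"])
```

```text
collar w3 [ 0.54896667 -0.18070233  0.044     ]
grip top tri (array([ 0.55283836, -0.18004157,  0.08609667]), np.float64(0.0023581645265049666))
drift? [ 0.55411262 -0.32546252  0.09      ]
punch [ 0.55660116 -0.25506405  0.088     ]
T from now to [14.38060933 13.54598052  0.77300087] [0.51471029 0.06230393 0.20757257]
```

Request:
{"method": "send_rows", "body": {
  "increments": [
    [[4,4.5,-1,0],[8.2,9.1,0,0],[12.4,13.7,2.5,0],[16.4,18.2,4.8,0],[16.4,18.2,4.8,0]]
  ],
  "fingers": 0.4
}}

```text
time: 10.32
eef_pos: [0.5498, -0.1832, 0.1573]
eef_rot: [0.001, 0.957, -0.29, -0.002]
ft_force: [-0.3, 1.1, -0.1]
finger_gap: 0.0597
```

Request:
{"method": "send_rows", "body": {
  "increments": [
    [[0,0,0,0]]
  ]
}}

```text
time: 10.45
eef_pos: [0.5495, -0.1833, 0.1568]
eef_rot: [0.0, 0.957, -0.291, -0.003]
ft_force: [0.4, 0.1, -0.6]
finger_gap: 0.0601
```

```bash
python3 -c "
from h import *
s,w=look('wrist','m0');print(s['time'],s['eef_pos'],s['finger_gap'])
s,w=look('wrist','m1');print(s['time'],s['eef_pos'],s['finger_gap'],s['ft_force'],proj('wrist',np.array([.551,-.18,.09]),s))"
```

```text
10.45 [ 0.54948721 -0.18327669  0.15677389] 0.060075933748600645
10.5 [ 0.54939003 -0.18293364  0.15681906] 0.06021969148129924 [ 0.15041013 -0.58293347  0.27949505] [281.28544374 225.48830135]
```

View pics/m1.png

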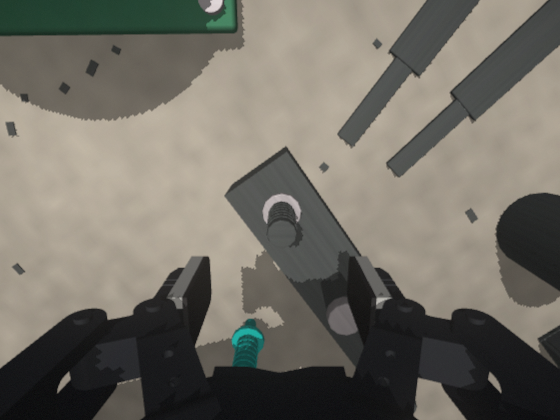

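The pin is between the jaws: grip top at (281,234), collar at (282,210). The turquoise decoy is at (245,340) and the bright punch head at (343,315). I'll check clearances in the tool frame.

Run:
```python
from h import *
s,w=load("m1")
for n,u,z in[("top",(281,234),.090),("collar",(282,210),.045),("turq top",(240,352),.06),("turq coll",(248,335),.04),("punch",(343,315),.088),("block corner",(286,148),.04),("block L",(226,193),.04)]:
    X=onz("wrist",u,z,s);print(n,X,T(X,s))
```

```text
top [ 0.54791941 -0.18431921  0.09      ] [-0.00976331  0.17840038  6.68257174]
collar [ 0.54957956 -0.18324662  0.045     ] [ 0.09254368 -0.01550192 11.18157169]
turq top [ 0.46334818 -0.25522082  0.06      ] [-3.08415548 10.7644761   9.72829409]
turq coll [ 0.46719191 -0.25717729  0.04      ] [-2.6452599  10.70797183 11.72584212]
punch [ 0.55000955 -0.25273998  0.088     ] [3.96754279 5.74984447 6.8768899 ]
block corner [ 0.57591545 -0.14872231  0.04      ] [ 0.36589996 -4.35066374 11.66811419]
block L [ 0.52232331 -0.15148012  0.04      ] [-3.93612463 -1.14304549 11.69985478]
```

Request:
{"method": "send_rows", "body": {
  "increments": [
    [[0,0.05,3,0],[0,0.08,6,0],[0,0.08,8,0],[0,0.08,8.9,0],[0,0.08,8.9,0]]
  ]
}}

```text
time: 11.18
eef_pos: [0.5488, -0.182, 0.0684]
eef_rot: [0.0, 0.957, -0.289, -0.003]
ft_force: [-0.8, 0.2, 0.5]
finger_gap: 0.0598
```

Request:
{"method": "send_rows", "body": {
  "increments": [
    [[0,0,0,0],[0,0,0,0],[0,0,0,0],[0,0,0,0],[0,0,0,0]]
  ],
  "fingers": -1,
  "force": 40
}}

```text
time: 11.8
eef_pos: [0.5499, -0.1825, 0.0696]
eef_rot: [0.001, 0.957, -0.289, -0.001]
ft_force: [0.1, 0.8, 4.6]
finger_gap: 0.0169
```

Gripped at 16.9 mm. Lifting.

Request:
{"method": "send_rows", "body": {
  "increments": [
    [[0,0,-1,0],[0,0,-3,0],[0,0,-7,0],[0,0,-12,0],[0,0,-15.5,0]]
  ]
}}

```text
time: 12.42
eef_pos: [0.5498, -0.1822, 0.2266]
eef_rot: [0.001, 0.957, -0.289, -0.002]
ft_force: [1.2, -0.2, -1.6]
finger_gap: 0.017
```

Request:
{"method": "send_rows", "body": {
  "increments": [
    [[0,0,0,0],[0,0,0,0]]
  ]
}}

```text
time: 12.68
eef_pos: [0.5485, -0.1816, 0.2249]
eef_rot: [0.0, 0.957, -0.289, -0.004]
ft_force: [-0.2, -0.0, -2.3]
finger_gap: 0.0169
```

Run:
```python
from h import *
s,w=look('wrist','n0');print(s['time'],s['eef_pos'],s['eef_rot'],s['finger_gap'],s['ft_force'])
b=r.snapshot("side");a=r.snapshot("scene")
cv2.imwrite("pics/n_side.png",b);cv2.imwrite("pics/n_scene.png",a)
X=s["eef_pos"]
for n,i in(("side",b),("scene",a)): print(n,proj(n,X),proj(n,X-[0,0,.057]))
def crop(i,c,h=40):
    x,y=int(c[0]),int(c[1]);return cv2.resize(i[max(y-h,0):y+h,max(x-h,0):x+h],(400,400),interpolation=2)
cv2.imwrite("pics/n_c.png",np.hstack([crop(b,proj("side",X-[0,0,.03])),crop(a,proj("scene",X-[0,0,.03]))]))
```

```text
12.675 [ 0.54847345 -0.18158951  0.2249394 ] [ 3.27130433e-04  9.57222897e-01 -2.89330102e-01 -3.50874512e-03] 0.016864245246742605 [-0.18082195 -0.03667039 -2.25052702]
side [351.50260546 228.64997477] [349.06379679 246.04480264]
scene [214.28201769 217.10843141] [216.6121506  227.10265471]
```

View pics/n_c.png

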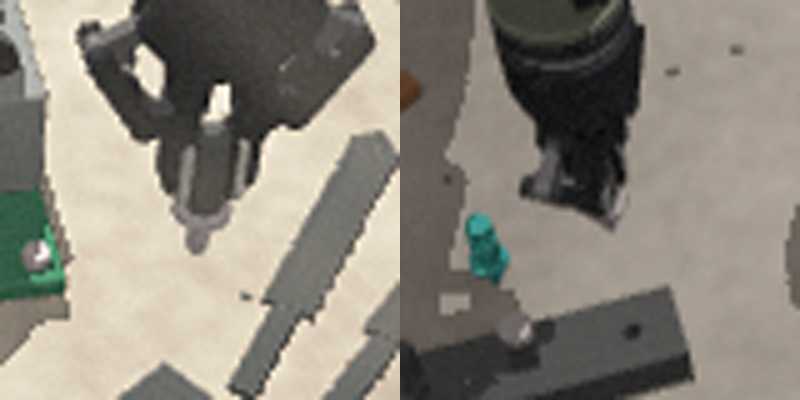

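The pin is held upright, with its collar just below the tips (side crop 200,210). The block's hole is empty and the decoy is untouched. I'll measure the foot in the gripper with the wrist camera.

Run:
```python
from h import *
s,w=load("n0");M=toolpose(s)
P=lambda x,y,z:proj("wrist",M[:3,:3]@np.array([x,y,z])+M[:3,3],s)
for q in[(0,0,.0552),(0,.002,.0552),(.005,0,.0552),(0,0,.029),(0,0,.024),(.014,0,.0265)]:print(q,P(*q))
c=w[170:290,210:350];cv2.imwrite("pics/n_w.png",cv2.resize(c,(700,600),interpolation=2))
```

```text
(0, 0, 0.0552) [281.33065101 238.08833488]
(0, 0.002, 0.0552) [281.32511599 241.45099313]
(0.005, 0, 0.0552) [290.30053651 238.08204825]
(0, 0, 0.029) [281.75412422 257.1037071 ]
(0, 0, 0.024) [281.84980031 261.3998857 ]
(0.014, 0, 0.0265) [311.1021862 259.198687 ]
```

View pics/n_w.png

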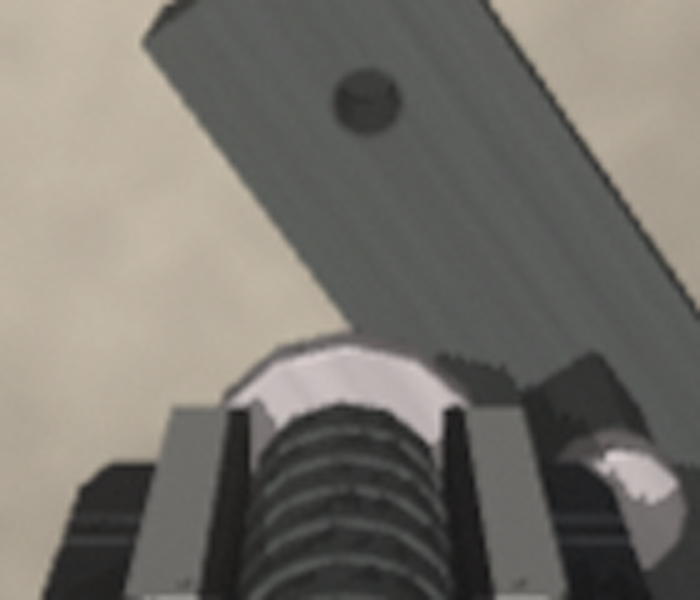

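Run:
```python
from h import *
s,w=load("n0");M=toolpose(s)
P=lambda x,y,z:proj("wrist",M[:3,:3]@np.array([x,y,z])+M[:3,3],s)
for y in(0,.001,.002):print(y,"top front",P(-.001,y-.014,.0242),"bot front",P(-.001,y-.014,.0292),"sides at y=0?",P(-.001-.009,y,.0242))
# precise collar: bright columns near centre
col=w[225:260,272:288].max(2).mean(1);print(np.round(col).astype(int).tolist())
row=w[245,245:315].max(1);print(row.tolist())
row=w[243,245:315].max(1);print(row.tolist())
```

```text
0 top front [279.73330243 233.19884141] bot front [279.69744179 229.63344989] sides at y=0? [260.63087499 261.23914753]
0.001 top front [279.73265665 235.24481809] bot front [279.6968739  231.62554425] sides at y=0? [260.6618828  263.19132772]
0.002 top front [279.73201307 237.28386858] bot front [279.69630788 233.61109145] sides at y=0? [260.69278807 265.13705197]
[96, 99, 104, 109, 113, 117, 122, 126, 130, 134, 136, 125, 110, 107, 134, 177, 195, 192, 191, 192, 192, 193, 193, 193, 191, 168, 106, 60, 52, 53, 65, 74, 63, 52, 52]
[180, 181, 181, 182, 183, 183, 182, 182, 182, 183, 182, 183, 172, 139, 105, 110, 146, 180, 199, 199, 196, 194, 191, 191, 195, 197, 199, 200, 201, 201, 198, 197, 195, 192, 189, 187, 188, 189, 189, 189, 188, 187, 186, 186, 188, 191, 194, 197, 200, 201, 195, 175, 141, 102, 84, 78, 65, 60, 58, 60, 59, 60, 58, 58, 58, 57, 59, 74, 86, 90]
[183, 182, 182, 182, 181, 183, 183, 183, 182, 184, 183, 184, 183, 183, 171, 141, 112, 110, 136, 176, 198, 198, 199, 201, 203, 203, 200, 201, 199, 199, 196, 192, 190, 188, 190, 190, 190, 189, 188, 187, 187, 188, 187, 190, 194, 197, 200, 204, 190, 161, 120, 98, 80, 69, 61, 59, 59, 60, 61, 59, 59, 58, 57, 71, 79, 66, 82, 91, 91, 90]
```

Apparent pin axis in the tool frame is (-1.2, +2.7) mm, measured with the same camera as the slot. Now I'll raise it and carry it across to hover over the slot.

Request:
{"method": "send_rows", "body": {
  "increments": [
    [[0,0,-2.5,0],[-2.5,-2.5,-4.5,0],[-6,-5.9,-4.5,0],[-9.5,-9.3,-4.5,0],[-13,-12.7,-4.5,0]]
  ]
}}

```text
time: 13.45
eef_pos: [0.5095, -0.0024, 0.2679]
eef_rot: [0.0, 0.957, -0.29, -0.006]
ft_force: [0.7, -0.4, -1.7]
finger_gap: 0.0172
```

Request:
{"method": "send_rows", "body": {
  "increments": [
    [[-3,-2.9,0,0],[-6,-5.8,0,0],[-9,-8.8,0,0],[-11,-10.7,0,0],[-11.5,-11.2,0,0]]
  ]
}}

```text
time: 14.08
eef_pos: [0.4746, 0.1558, 0.2672]
eef_rot: [0.001, 0.957, -0.288, -0.007]
ft_force: [-0.3, -0.5, -1.7]
finger_gap: 0.0175
```

Run:
```python
from h import *
s=r.read_state();print(s["time"],s["eef_pos"],s["eef_rot"],s["finger_gap"],s["ft_force"],T(np.array([.4735,.1641,.264]),s))
```

```text
14.075 [0.47459463 0.15583819 0.26718144] [ 9.50409388e-04  9.57493155e-01 -2.88361777e-01 -7.31033561e-03] 0.0174783624165171 [-0.32735555 -0.48310447 -1.67154277] [-0.5432032  -0.63025672  0.32168128]
```

Request:
{"method": "send_rows", "body": {
  "increments": [
    [[-0.3,-0.3,0.2,0],[-0.54,-0.63,0.3,0],[-0.54,-0.63,0.3,0],[-0.54,-0.63,0.3,0],[-0.54,-0.63,0.3,0]]
  ]
}}

```text
time: 14.7
eef_pos: [0.4737, 0.1637, 0.2644]
eef_rot: [0.001, 0.957, -0.289, -0.007]
ft_force: [0.7, 0.6, -1.4]
finger_gap: 0.0169
```

Run:
```python
from h import *
s,w=look("wrist","o0");print(s["time"],s["eef_pos"],s["eef_rot"],s["finger_gap"],s["ft_force"],T(np.array([.4735,.1641,.264]),s))
a=r.snapshot("scene");b=r.snapshot("side");cv2.imwrite("pics/o_sc.png",a);cv2.imwrite("pics/o_si.png",b)
c=lambda i,p,h=35:cv2.resize(i[int(p[1])-h:int(p[1])+h,int(p[0])-h:int(p[0])+h],(400,400),interpolation=2)
Q=np.array([.471,.1625,.195])
print(proj("wrist",np.array([.471,.1625,.184]),s))
i=cv2.resize(w[150:270,220:340],(400,400),interpolation=2)
cv2.imwrite("pics/o_c.png",np.hstack([i,c(b,proj("side",Q))]))
```

```text
14.7 [0.47374024 0.16370174 0.26437207] [ 9.34989496e-04  9.57396864e-01 -2.88685416e-01 -7.14843972e-03] 0.016935763223732858 [ 0.65519957  0.61684173 -1.40984894] [-0.04154275 -0.02012845  0.03763839]
[280.12755463 227.0480712 ]
```

View pics/o_c.png

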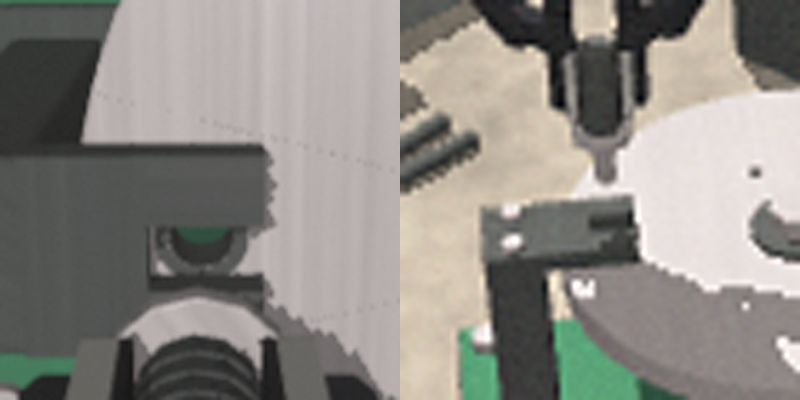

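The wrist view shows the slot (crop 150–265 × 228–288, giving px 282,227) matching the predicted (280.1,227.0), with the bore directly under it. The pin hovers upright above. I'll compute where the foot is, including the slight tool tilt.

```bash
cat >> h.py <<'E'
def foot(s):
    M=toolpose(s);f=M@np.array([-.0012,.0027,.0552,1]);g=M@np.array([-.0012,.0027,.0,1])
    S=np.array([.4710,.1625,.184]);d=M[:3,:3].T@(S-f[:3])*100
    print("t",round(float(s["time"]),2),"TCP",np.round(s["eef_pos"],4),"foot",np.round(f[:3],4),"grip",np.round(g[:3],4),"tilt",np.round(M[:2,2],4),"slot-foot tool cm",np.round(d,2),"F",np.round(s["ft_force"],1))
E
python3 - <<'E'
from h import *
foot(load("o0")[0]);foot(r.read_state())
E
```

```text
t 14.7 TCP [0.4737 0.1637 0.2644] foot [0.4705 0.1622 0.2092] grip [0.4712 0.1621 0.2644] tilt [-0.0142  0.0023] slot-foot tool cm [ 0.06 -0.07  2.52] F [ 0.7  0.6 -1.4]
t 14.85 TCP [0.4736 0.1639 0.2644] foot [0.4704 0.1625 0.2092] grip [0.4711 0.1623 0.2644] tilt [-0.0143  0.0024] slot-foot tool cm [ 0.08 -0.05  2.52] F [ 0.2  0.7 -1. ]
```

Request:
{"method": "send_rows", "body": {
  "increments": [
    [[0.05,-0.03,0.7,0],[0.08,-0.05,1.4,0],[0.08,-0.05,1.9,0],[0.08,-0.05,2.2,0],[0.08,-0.05,2.2,0]]
  ]
}}

```text
time: 15.48
eef_pos: [0.4741, 0.1639, 0.242]
eef_rot: [0.001, 0.957, -0.288, -0.008]
ft_force: [0.5, -0.8, -1.3]
finger_gap: 0.0168
```

```bash
python3 -c "
from h import *
foot(r.read_state())"
```

```text
t 15.47 TCP [0.4741 0.1639 0.242 ] foot [0.4707 0.1625 0.1868] grip [0.4716 0.1624 0.242 ] tilt [-0.015   0.0023] slot-foot tool cm [ 0.02 -0.02  0.28] F [ 0.5 -0.8 -1.3]
```

Request:
{"method": "send_rows", "body": {
  "increments": [
    [[0.02,-0.02,0.15,0],[0.02,-0.02,0.3,0],[0.02,-0.02,0.45,0],[0.02,-0.02,0.6,0],[0.02,-0.02,0.6,0]]
  ]
}}

```text
time: 16.1
eef_pos: [0.4741, 0.164, 0.2358]
eef_rot: [0.001, 0.957, -0.288, -0.008]
ft_force: [-0.2, 0.1, -1.3]
finger_gap: 0.0171
```

```bash
python3 -c "
from h import *
foot(r.read_state())"
```

```text
t 16.1 TCP [0.4741 0.164  0.2358] foot [0.4708 0.1625 0.1806] grip [0.4716 0.1624 0.2358] tilt [-0.0154  0.0023] slot-foot tool cm [ 0.01 -0.01 -0.34] F [-0.2  0.1 -1.3]
```

It's in the slot with no contact. Continuing down to just above the disc, then into the hole.

Request:
{"method": "send_rows", "body": {
  "increments": [
    [[0.01,0,0.2,0],[0.01,0,0.4,0],[0.02,0,0.6,0],[0.02,0,0.8,0],[0.02,0,0.85,0]]
  ]
}}

```text
time: 16.73
eef_pos: [0.474, 0.1639, 0.2271]
eef_rot: [0.001, 0.957, -0.288, -0.008]
ft_force: [1.2, 0.1, -0.4]
finger_gap: 0.0172
```

Request:
{"method": "send_rows", "body": {
  "increments": [
    [[0,0,0.12,0],[0.01,0,0.24,0],[0.01,0,0.35,0],[0.01,0,0.45,0],[0.01,0,0.45,0]]
  ]
}}

```text
time: 17.35
eef_pos: [0.474, 0.1638, 0.2224]
eef_rot: [0.001, 0.957, -0.288, -0.008]
ft_force: [-0.1, 0.2, -1.6]
finger_gap: 0.0171
```

```bash
python3 -c "
from h import *
foot(r.read_state())"
```

```text
t 17.35 TCP [0.474  0.1638 0.2224] foot [0.4706 0.1623 0.1673] grip [0.4715 0.1622 0.2225] tilt [-0.0159  0.0021] slot-foot tool cm [-0.   -0.02 -1.67] F [-0.1  0.2 -1.6]
```

Request:
{"method": "send_rows", "body": {
  "increments": [
    [[0,0,0.2,0],[0.01,0,0.4,0],[0.01,0,0.55,0],[0.01,0,0.7,0],[0.01,0,0.75,0]]
  ]
}}

```text
time: 17.98
eef_pos: [0.4739, 0.1637, 0.2148]
eef_rot: [0.001, 0.957, -0.288, -0.008]
ft_force: [0.6, -0.4, -1.3]
finger_gap: 0.0168
```

Request:
{"method": "send_rows", "body": {
  "increments": [
    [[0,0,0.05,0],[0,0,0.1,0],[0,0,0.15,0],[0,0,0.2,0],[0,0,0.2,0]]
  ]
}}

```text
time: 18.6
eef_pos: [0.474, 0.1638, 0.2138]
eef_rot: [0.001, 0.957, -0.288, -0.008]
ft_force: [-1.8, -0.4, 4.6]
finger_gap: 0.0167
```

```bash
python3 -c "
from h import *
foot(r.read_state())"
```

```text
t 18.6 TCP [0.474  0.1638 0.2138] foot [0.4706 0.1623 0.1586] grip [0.4715 0.1622 0.2138] tilt [-0.0158  0.0021] slot-foot tool cm [-0.01 -0.02 -2.54] F [-1.8 -0.4  4.6]
```

Contact at 4.6 N with the foot about 25.4 mm below the fork top, so the collar is down. Releasing and rising.

Request:
{"method": "send_rows", "body": {
  "increments": [
    [[0,0,0,0],[0,0,0,0],[0,0,0,0],[0,0,0,0]]
  ],
  "fingers": 0.2
}}

```text
time: 19.1
eef_pos: [0.4739, 0.1638, 0.2136]
eef_rot: [0.001, 0.957, -0.288, -0.008]
ft_force: [0.1, 0.1, -0.8]
finger_gap: 0.0512
```

Request:
{"method": "send_rows", "body": {
  "increments": [
    [[0,0,-1,0],[0,0,-3,0],[0,0,-6,0],[0,0,-10,0],[0,0,-12,0]]
  ]
}}

```text
time: 19.73
eef_pos: [0.4769, 0.1637, 0.3372]
eef_rot: [0.0, 0.957, -0.288, -0.006]
ft_force: [0.2, -0.2, -0.4]
finger_gap: 0.0512
```

Request:
{"method": "send_rows", "body": {
  "increments": [
    [[0,0,0,0],[0,0,0,0]]
  ]
}}

```text
time: 19.98
eef_pos: [0.4767, 0.1637, 0.3369]
eef_rot: [0.0, 0.957, -0.288, -0.006]
ft_force: [-0.1, -1.0, -1.0]
finger_gap: 0.0514
```

Run:
```python
from h import *
s,w=look("wrist","p0");foot(s)
a=r.snapshot("scene");b=r.snapshot("side");cv2.imwrite("pics/p_sc.png",a);cv2.imwrite("pics/p_si.png",b)
c=lambda i,p,h=35:cv2.resize(i[int(p[1])-h:int(p[1])+h,int(p[0])-h:int(p[0])+h],(400,400),interpolation=2)
Q=np.array([.471,.1625,.195])
for z in(.184,.189,.234): print(z,proj("wrist",np.array([.471,.1625,z]),s),proj("side",np.array([.471,.1625,z])))
u=proj("wrist",Q,s)
cv2.imwrite("pics/p_c.png",np.hstack([c(w,u,60),c(b,proj("side",Q))]));print("wrist crop origin",u-60,"side origin",proj("side",Q)-35)
```

```text
t 19.98 TCP [0.4767 0.1637 0.3369] foot [0.4736 0.1622 0.2817] grip [0.4742 0.1621 0.3369] tilt [-0.0112  0.0028] slot-foot tool cm [-0.12  0.08  9.77] F [-0.1 -1.  -1. ]
0.184 [277.5003159  200.73547888] [235.12056125 186.60779955]
0.189 [277.41635114 202.27601597] [234.99424211 185.14468638]
0.234 [276.50948114 218.91474579] [233.82578237 171.61079954]
wrist crop origin [217.31175726 144.1950445 ] side origin [199.84175224 148.37844609]
```

View pics/p_c.png

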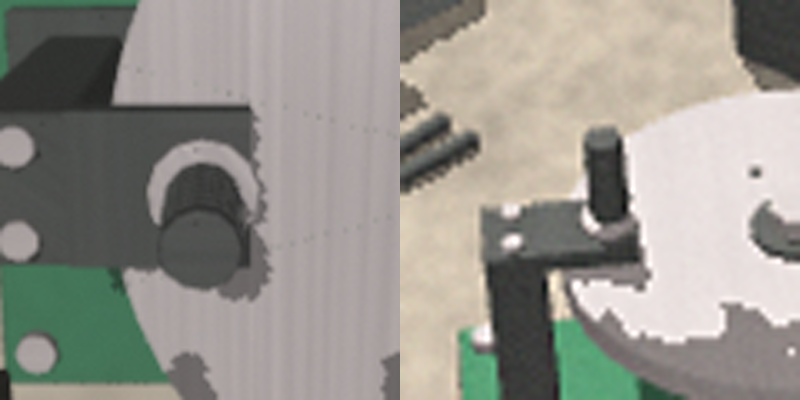

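The pin stands upright with its collar on the fork. Its grip top, measured at px (277.3,218.6), matches the seated prediction (276.5,218.9), and the gripper is clear. Handing in.

```bash
python3 -c "
from h import *
watch('q',2)
print(r.sign_off())"
```

```text
20.125 [0.4762 0.1636 0.3357] [ 0.3 -0.  -0.2] []
20.175 [0.4763 0.1636 0.3358] [0.2 0.5 0.5] []
the job is handed in; nothing more can be done
None
```

The disc is stopped with its lock hole under the fork slot, and the lock pin is home through slot and hole. I handed the job in at 20.2 s of the 72 s allowed.

- **Braking:** I rested the shut fingertips on the disc at 1–3 N while it ran down from 7.4 rad/s, rising to about 5–6 N once it stood. I then dragged it on by about 1°, which left the hole at 146.4–147° against the slot at 146.6°, about 0.6 mm off at most. It stayed there after I lifted off.
- **Pin:** I took the collared pin from the tool block and lowered it through slot and hole without touching anything until the collar landed at 4.6 N. I then released it and moved clear.

**Last checks:**
- **Height:** the foot was about 25.4 mm below the fork top at landing (home is 26 mm).
- **Position:** the grip top sits within 1 px (about 0.5 mm) of the seated prediction.
- **Attitude:** the pin looks upright, with its collar flat on the fork.
- **Other tools:** I touched none of them, but I did not measure their positions again at the end.

**Checks that disagreed or failed:**
- **Hole angle:** the two ways of reading the hole angle differed by about 0.5°.
- **Pin in the grip:** two estimates of where the pin sat differed by about 1 mm. I used the one from the same camera that measured the slot.
- **Final disc angle:** the last automatic reading from high up found no marks, so it gave no result. I did not measure the angle again after the pin went in.

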